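Swap the pedal and the tool case on the cart tray

TASK

Move the chrome pedal off the blue outline and lay it lengthwise inside the yellow outline, and slide the orange-lidded tool case out of its red parking bay onto the blue outline, so that both finally lie flat, each squarely and wholly inside its outline. The case is too broad to grip and is shut in on three sides, so drag it by pressing fingertips on its lid: slide it along the tray without lifting it, and press gently, because nobody knows how high the lid is set and it breaks under more than 40 N. Leave the bell, the hanger and the torque wrench where they are.

Things in the scene. Friction and masses are not known exactly. Their poses are not given: they have to be found in the camera images.
- case: tool case, black base with orange telescoping lid, flat rubbery top 110 (x) by 150 mm (y). Origin at the centre of its underside, z up. The lid is stiff and its setting is not measured: its top lies anywhere from 32 to 42 mm above the underside. About 0.5 kg, varies; glides easily on the tray. Starts in the red bay. The lid takes up to 40 N from the fingers
- bay: fixed red parking bay of upright sheet 30 mm high, open towards its -x side. Origin on the tray where the centre of the parked case lies. Back wall at x = +61 to +65 mm; two side walls, inner faces at y = -80 and +80 mm (each 6 mm thick), reaching only from x = 0 to +65 mm: a case drawn 65 mm along -x is free of them
- mark_blue: blue painted outline on the tray for the tool case, inside 130 mm (x) by 170 mm (y), line 8 mm wide; origin at its centre. The case's x axis must lie along this x axis, either way round
- mark_yellow: yellow painted outline on the tray for the pedal, inside 150 mm (x) by 94 mm (y), line 8 mm wide; origin at its centre. The pedal's length (x) must lie along this x axis, either way round
- pedal: chrome bicycle pedal, 118 mm long (x, with the 31 mm spindle stub at its +x end), 62 mm wide (y), 26 mm high, 0.25 kg. Origin at the centre of its underside; the cage that can be gripped across y spans x = -59 to +31 mm. It starts flat on the blue outline
- bell: green plastic bell, dome 60 mm across and 38 mm high, origin at the centre of its underside; leave alone
- hanger: blue aluminium derailleur hanger, 82 mm long (x), 34 mm wide, 9 mm thick, origin at the centre of its underside; leave alone
- wrench: steel torque wrench with a black handle, 200 mm long (x), 30 mm wide, up to 32 mm high, origin at the middle of its length on the tray; leave alone

How it is judged:
By the outcome, as a careful person would: the job done as asked, in the order asked, and still so for the second after the job is handed in, with the robot touching nothing.
It also fails if it takes over 59 s, if anything falls off the work surface, if the arm or the gripper's body presses on something with over 40 N, if the wrist force passes 120 N, or if a joint passes its speed limit or range.

ROBOT

A 6-joint arm with a two-finger parallel gripper is mounted at the origin on the work surface. World frame = base frame: x ahead of the robot, y to its left, z up, the work surface at z = 0. Lengths are in mm, angles in rad, forces in N, time in s.
With the tool pointing down it reaches from about 300 to 775 mm from the base axis. Payload 14.6 kg.
Tool frame: the origin (TCP) lies on the centre line of the jaws, within the pads' length; the fingertips stand 19 mm ahead of it and the grasp point (between the pads) is the TCP (bot.tip_reach is the distance from the TCP to the fingertips, in mm); z points along the fingers, y is the line along which they close (so a half turn about z gives the same grasp; the last joint's range is limited). The gripper opens to 85 mm and grips with 20 to 120 N. Pads are 22 mm wide; open, the fingers measure 114 mm over their backs; the gripper's body (76 mm by 85 mm) begins 54 mm behind the grasp point. The pads swing forward as they close: fully open they stand 13 mm farther back than shut.
Start: joints at [1.247, 0.3, 1.521, -0, 1.321, -0.067], TCP at [139.691, 531.955, 250.281] pointing down, gripper open.
Joint ranges: [-3.03, 3.03], [-0.79, 2.21], [0.23, 2.52], [-1.04, 4.18], [0, 3.07], [-2.55, 2.55]. Speed limits (rad/s): [2.22, 2.22, 2.57, 3.14, 3.14, 3.14].

INTERFACE

Orientations are given as a unit quaternion [w, x, y, z].
In Python, from rig import bot gives the robot as it stands. Calls block until the motion is done:
- bot.move_to(position, orientation): joint-space move of the TCP to a pose.
- bot.servo_line(position, attitude=None, speed=150, until_force=None): straight line of the TCP; attitude=None keeps the orientation; speed is the mean speed in mm/s. With until_force (N) it stops when the force on the tool has changed by that much, and returns True; else False.
- bot.move_joints(angles): joint-space move.
- bot.move_gripper(opening, grip_force=None): finger opening in mm; grip_force is the grip in N (None keeps the last); returns when the fingers have stopped.
- bot.dwell(seconds).
- bot.ik(position, orientation): joint angles nearest the present ones, or None.
- bot.read_state(): the state.
- bot.read_camera(name): name is "side" or "top"; returns a dict with "image" (400x640x3 uint8, blue, green, red), "depth" (400x640 float32, mm along the optical axis (not along the pixel's ray), 0 where there is no reading), "fovy" (degrees; the focal length in pixels is half the picture's height over the tangent of half this angle, whatever the lens; pixels are square), "cx", "cy" (the principal point, pixels), "k1" (the pictures are not rectified: a ray, as slopes to the right and down, at radius r is drawn at 1 + k1 r^2 times it, then the intrinsics apply), "eye" and "attitude" of the camera in the world. Camera axes: x right, y down, z forward; pixel columns grow to the right and rows downward; lengths in mm; the calibration is good to about 2 mm. A picture is of the moment at which its call begins.
A pose or a line that the arm cannot do raises bot.MotionError and nothing moves.
- bot.finish_job(): hands the job in; it is judged then, once.
The state is a dict: "clock": time; "joint_positions": joint angles; "qvel": joint speeds; "effort": joint torques, N m; "ee_pos": TCP position; "tool_rot": TCP orientation; "ft_force": force on the tool from outside, world axes, zero at the start; "moment": the same for the moment, N m; "grip_width": finger opening in mm; "grip_force": force on a finger pad.
Only numpy, scipy, OpenCV 4.12 (cv2) and the standard library are available. Lean on these libraries where they do the work, as an engineer would, in place of code of your own. Each camera call takes 0.05 s, during which the arm holds its last target. There are 200 camera calls.

## Working session

There is one attempt and no reset: what is moved stays moved. The work goes in short steps, each a Python script; the robot and the scene stay as the last script left them, time stands still between calls to the robot, and variables do not carry over. Pictures are saved under pics/ and viewed, at most 10 in all, crops included, and the job is handed in when it is done.

```bash
mkdir -p pics; ls
cat > h.py <<'E'
import numpy as np, cv2
from rig import bot
from scipy.spatial.transform import Rotation as R
def rot(q): return R.from_quat([q[1],q[2],q[3],q[0]])
def K(c):
    f=c["image"].shape[0]/2/np.tan(np.radians(c["fovy"])/2); return f
def und(c,uv):
    s=(np.array(uv,float).reshape(-1,2)-[c["cx"],c["cy"]])/K(c); d=s.copy()
    for _ in range(20): s=d/(1+c["k1"]*(s**2).sum(1,keepdims=True))
    return s
def plane(c,uv,z):
    s=und(c,uv); r=rot(c["attitude"]).apply(np.c_[s,np.ones(len(s))]); e=np.array(c["eye"])
    return e+r*((z-e[2])/r[:,2:])
def cloud(c):
    h,w=c["depth"].shape; u,v=np.meshgrid(np.arange(w),np.arange(h))
    s=und(c,np.c_[u.ravel(),v.ravel()]); d=c["depth"].reshape(-1,1)
    P=rot(c["attitude"]).apply(np.c_[s,np.ones(len(s))]*d)+np.array(c["eye"])
    P[d[:,0]==0]=np.nan
    return P.reshape(h,w,3)
def down(yaw): # tool z down, tool y axis along angle yaw+90deg... columns
    r=R.from_euler('z',yaw)*R.from_euler('x',np.pi); q=r.as_quat(); return [q[3],q[0],q[1],q[2]]
E
python3 - <<'E'
from h import *
for n in("side","top"):
    c=bot.read_camera(n); cv2.imwrite(f"pics/{n}0.png",c["image"]); np.savez(f"{n}0.npz",**c)
    print(n,c["fovy"],c["cx"],c["cy"],c["k1"],c["eye"],c["attitude"])
s=bot.read_state(); print(s["clock"],s["ee_pos"],s["tool_rot"],s["grip_width"],s["ft_force"],bot.tip_reach)
E
```

```text
pics
side 45.4595132888794 319.18119259992164 197.33469364306566 -0.022342134577300016 [360.95830284 944.34348342 833.60685033] [ 0.04099224 -0.09616895  0.89854451 -0.42624984]
top 42.199527636096676 324.71567244698446 206.88375208856314 -0.13204662449155116 [ 471.13238217   -9.13025048 1555.47950944] [-0.02613269  0.71069237 -0.70285686  0.01502222]
0.1 [139.65216232 531.76754263 249.77606298] [-9.74803840e-05  1.28064884e-01  9.91765647e-01 -5.27122245e-04] 85.09334375233743 [-0.0649111  -1.10230171 -0.3307242 ] 19.0
```

View pics/top0.png

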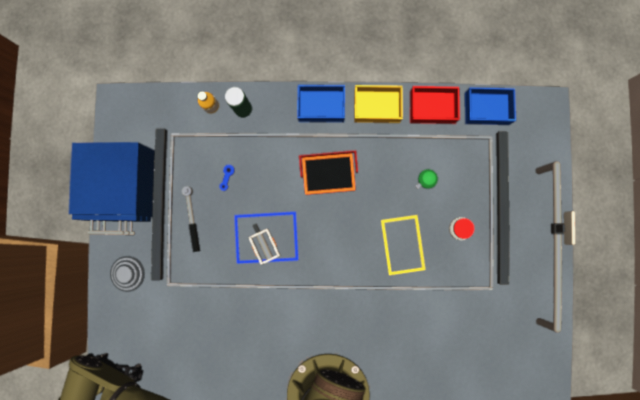

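View pics/side0.png

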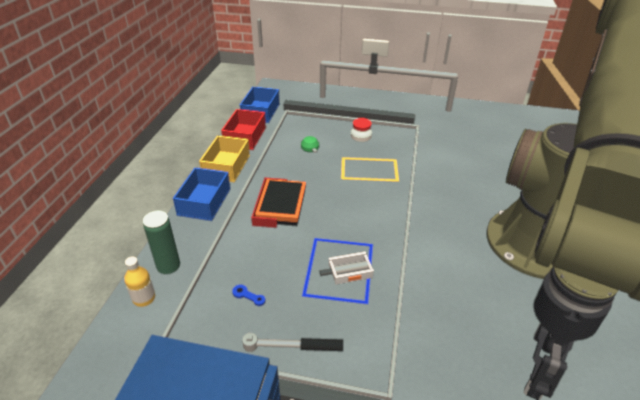

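The top view shows the case at about (328,173) in its bay, which opens downward (-x). The pedal is at (264,246) on the blue outline (266,237), with its spindle pointing up-left to about (254,228). Yellow is at (403,244), the bell at (428,178), the hanger at (227,178), the wrench at (190,218) and a red button at (462,229). The side view agrees, and nothing is stacked.

```bash
cat >> h.py <<'E'
RNG={"blue":((105,120,90),(130,255,255)),"yellow":((22,120,110),(35,255,255)),"orange":((5,150,120),(18,255,255)),"red":((0,150,60),(4,255,255)),"green":((45,80,50),(80,255,255))}
def load(n,k):
    d=np.load(f"{n}{k}.npz"); return {a:(d[a] if d[a].ndim else float(d[a])) for a in d.files}
def rects(c,col,z,roi):
    "min-area rect on plane z of the largest blob in world roi (xmin,xmax,ymin,ymax)"
    hsv=cv2.cvtColor(c["image"],cv2.COLOR_BGR2HSV); m=cv2.inRange(hsv,*RNG[col])>0
    v,u=np.nonzero(m); P=plane(c,np.c_[u,v],z)
    k=(P[:,0]>roi[0])&(P[:,0]<roi[1])&(P[:,1]>roi[2])&(P[:,1]<roi[3])
    m2=np.zeros(m.shape,np.uint8); m2[v[k],u[k]]=255
    cs,_=cv2.findContours(m2,cv2.RETR_EXTERNAL,cv2.CHAIN_APPROX_NONE)
    if not cs: return None
    ct=max(cs,key=lambda a:cv2.contourArea(cv2.convexHull(a))).reshape(-1,2)
    Q=plane(c,ct,z)[:,:2]; (x,y),(w,h),a=cv2.minAreaRect(Q.astype(np.float32))
    if w>h: w,h,a=h,w,a-90   # a = direction of the short side
    a=(a+90)%180-90
    return np.round([x,y,w,h,a],1)
E
python3 - <<'E'
from h import *
for n in("top","side"):
    c=load(n,0); print(n)
    print(" blue",rects(c,"blue",0,(250,480,0,290))); print(" yellow(short side dir)",rects(c,"yellow",0,(250,520,-300,-60)))
    for z in(32,37,42): print(" case",z,rects(c,"orange",z,(450,720,-120,150)))
    print(" red30",rects(c,"red",30,(450,720,-150,170)))
    print(" green",rects(c,"green",15,(450,700,-300,-60)))
    P=cloud(c); g=P[...,2]
    m=(P[...,0]>290)&(P[...,0]<480)&(P[...,1]>60)&(P[...,1]<260)
    t=m&(abs(g)<6); print(" tray z",np.nanmedian(g[t]))
    hi=m&(g>12)&(g<40)
    b=max(cv2.findContours((hi*255).astype(np.uint8),cv2.RETR_EXTERNAL,2)[0],key=cv2.contourArea)
    k=np.zeros(g.shape,np.uint8); cv2.drawContours(k,[b],-1,1,-1); Q=P[(k>0)&hi]
    print(" pedal n",len(Q),"rect",cv2.minAreaRect(Q[:,:2].astype(np.float32)),"z",np.percentile(Q[:,2],[10,50,90]))
    h=(P[...,0]>500)&(P[...,0]<680)&(P[...,1]>-80)&(P[...,1]<100)&(g>25)&(g<60)
    print(" case top z",np.percentile(g[h],[20,50,80]),P[h].mean(0))
# pedal crop
c=load("top",0); s=load("side",0)
a=cv2.resize(c["image"][205:275,225:305],None,fx=5,fy=5,interpolation=cv2.INTER_CUBIC); b=cv2.resize(s["image"][235:305,300:380],None,fx=5,fy=5,interpolation=cv2.INTER_CUBIC)
cv2.imwrite("pics/ped.png",np.hstack([a,b]))
E
```

```text
top
 blue [421.2 117.7  57.8 110.4  50.3]
 yellow(short side dir) [ 447.3 -220.   112.   159.5  -81.5]
 case 32 [659.9   7.8 114.  152.6   5.6]
 case 37 [659.3   7.8 113.6 152.1   5.6]
 case 42 [658.7   7.7 113.3 151.6   5.6]
 red30 [702.2  65.   46.7  97.   42. ]
 green [ 649.3 -280.7   36.2   57.3   89.8]
 tray z 0.19229718896303893
 pedal n 368 rect ((442.7115173339844, 195.82525634765625), (90.21785736083984, 68.14675903320312), 25.968473434448242) z [16.34011889 22.29940988 27.4779356 ]
 case top z [33.39811773 36.11327386 39.38768678] [642.33142211   7.75752309  36.23941468]
side
 blue [435.8 248.2  70.6  92.2 -86. ]
 yellow(short side dir) [ 447.2 -218.5  111.1  162.4  -81.3]
 case 32 [656.9  11.5 113.1 169.7   5.5]
 case 37 [655.1  17.3 112.4 168.6   5.5]
 case 42 [653.2  23.1 111.7 167.6   5.5]
 red30 [700.6  64.   57.7 149.5  34.1]
 green [ 646.9 -273.5   52.3   57.2   89.8]
 tray z -1.082858420559262
 pedal n 724 rect ((439.6448059082031, 198.0752716064453), (93.6939697265625, 66.4146728515625), 25.951034545898438) z [14.09446509 20.07563582 24.71071086]
 case top z [33.17778253 35.00189677 36.49124807] [639.58423629  18.62242788  34.52469755]
```

View pics/ped.png

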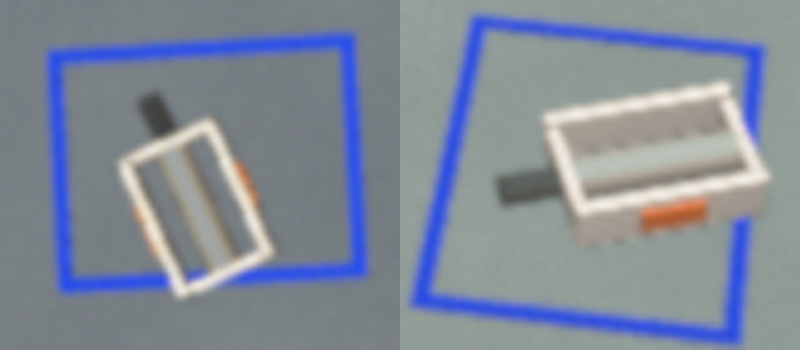

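The crop shows the pedal's cage corners at about (269,229), (249,237), (262,264) and (279,255) in the top view. The spindle points to +x+y, so the long axis is at about 26° in the world.

```bash
cat >> h.py <<'E'
def hullrect(c,col,z,roi):
    m=cv2.inRange(cv2.cvtColor(c["image"],cv2.COLOR_BGR2HSV),*RNG[col])>0
    v,u=np.nonzero(m); P=plane(c,np.c_[u,v],z)[:,:2]
    P=P[(P[:,0]>roi[0])&(P[:,0]<roi[1])&(P[:,1]>roi[2])&(P[:,1]<roi[3])]
    (x,y),(w,h),a=cv2.minAreaRect(P.astype(np.float32))
    if w>h: w,h,a=h,w,a-90
    return np.round([x,y,w,h,(a+90)%180-90],1)
def st():
    s=bot.read_state(); print("t%.1f"%s["clock"],np.round(s["ee_pos"],1),"F",np.round(s["ft_force"],1),"w %.1f gf %.0f"%(s["grip_width"],s["grip_force"])); return s
E
python3 - <<'E'
from h import *
for n in("top","side"):
    c=load(n,0); print(n,hullrect(c,"blue",0,(330,570,60,295)))
c=load("top",0)
q=plane(c,np.array([(213,118),(118,162),(183,297),(272,250)])/5-.4+[225,205],26)[:,:2]; print(np.round(q),q.mean(0))
c=load("side",0)
q=plane(c,np.array([(545-400,118),(728-400,87),(768-400,180),(585-400,213)])/5-.4+[300,235],26)[:,:2]; print(np.round(q),q.mean(0))
for p,y in(((441,197),26),((433,-221),8.5),((659,8),5.6),((585,0),5.6),((455,180),5.6)):
  for f in(0,180):
    j=bot.ik([*p,60],down(np.radians(y+f))); print(p,f,None if j is None else np.round(j,2))
E
```

```text
top [468.7 192.3 148.4 188.3   3.9]
side [466.5 192.3 145.9 186.1   3.9]
[[495. 185.]
 [468. 241.]
 [389. 201.]
 [418. 149.]] [442.58367715 193.95977896]
[[492. 190.]
 [412. 152.]
 [386. 206.]
 [464. 243.]] [438.49048097 197.82071768]
(441, 197) 0 [ 0.34  0.41  1.87 -0.    0.86  1.46]
(441, 197) 180 [ 0.34  0.41  1.87  0.    0.86 -1.68]
(433, -221) 0 [-0.55  0.42  1.86 -0.    0.86  0.88]
(433, -221) 180 [-0.55  0.42  1.86  0.    0.86 -2.27]
(659, 8) 0 [-0.04  0.74  1.33 -0.    1.07  1.43]
(659, 8) 180 [-0.04  0.74  1.33  0.    1.07 -1.71]
(585, 0) 0 [-0.06  0.6   1.58 -0.    0.97  1.41]
(585, 0) 180 [-0.06  0.6   1.58  0.    0.97 -1.73]
(455, 180) 0 [ 0.3   0.42  1.85 -0.    0.86  1.77]
(455, 180) 180 [ 0.3   0.42  1.85  0.    0.86 -1.37]
```

Run:
```python
from h import *
q=down(np.radians(26)); p=[440.5,196]
bot.move_to([*p,75],q)
print(bot.servo_line([*p,21],speed=60,until_force=8)); st()
bot.move_gripper(40,grip_force=40); st()
bot.servo_line([*p,70],speed=80); st()
c=bot.read_camera("side"); np.savez("side1.npz",**c)
cv2.imwrite("pics/s1.png",cv2.resize(c["image"][150:330,240:440],None,fx=3,fy=3))
```

```text
False
t2.9 [440.7 196.1  21.3] F [ 0.8 -0.5  0.3] w 85.5 gf 0
t3.3 [440.7 196.   21.6] F [-1.2 -0.8  4.6] w 61.0 gf 43
t4.0 [440.3 195.9  69.7] F [-0.1  0.9 -3.3] w 60.9 gf 44
```

View pics/s1.png

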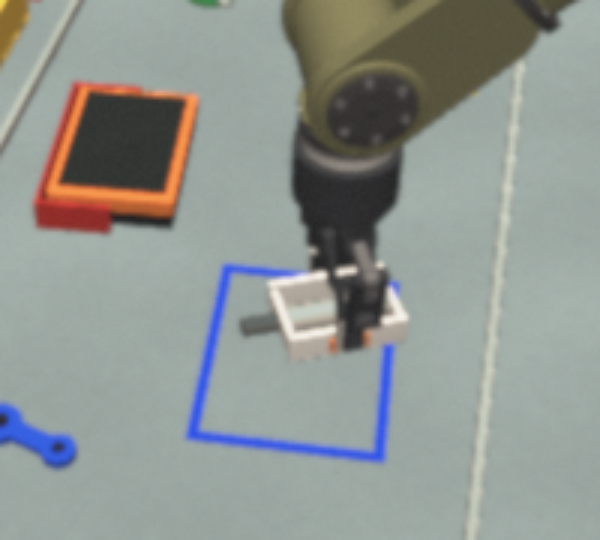

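The pedal is held level. Next I place it on yellow and check.

Run:
```python
from h import *
y=np.radians(8.5); q=down(y); p=np.array([447.2,-219])-14*np.array([np.cos(y),np.sin(y)])
bot.move_to([*p,70],q)
print(bot.servo_line([*p,30],speed=90)); st()
print(bot.servo_line([*p,20.5],speed=20,until_force=5)); st()
bot.move_gripper(84); st()
bot.servo_line([*p,75],speed=120)
bot.move_to([640,6,110],down(np.radians(5.6))); st()
for n in("top","side"):
    c=bot.read_camera(n); np.savez(f"{n}2.npz",**c)
    if n=="top": a=cv2.resize(c["image"][200:290,360:450],None,fx=4,fy=4,interpolation=2)
    else:
        b=cv2.resize(c["image"][140:200,320:420],None,fx=4,fy=6,interpolation=2)
        print("yellow",hullrect(c,"yellow",0,(330,560,-330,-110)))
        P=cloud(c); g=P[...,2]; m=(P[...,0]>330)&(P[...,0]<560)&(P[...,1]>-310)&(P[...,1]<-130)&(g>9)&(g<40)
        print(cv2.minAreaRect(P[m][:,:2].astype(np.float32)),m.sum())
cv2.imwrite("pics/place.png",np.hstack([a,b]))
```

```text
False
t6.2 [ 433.6 -221.    30.1] F [ 0.5 -0.2 -1.8] w 61.0 gf 44
True
t6.7 [ 433.4 -221.1   21.6] F [-1.4  1.   7.1] w 61.2 gf 45
t7.0 [ 433.  -220.8   21. ] F [ 0.4  0.8 -0.4] w 84.3 gf 0
t8.8 [639.5   4.9 109.5] F [-0.3 -0.1  1.2] w 83.8 gf 0
yellow [ 448.3 -217.4  108.8  164.   -81.3]
((444.02191162109375, -214.7563018798828), (117.74839782714844, 71.8918685913086), 11.595888137817383) 524
```

View pics/place.png

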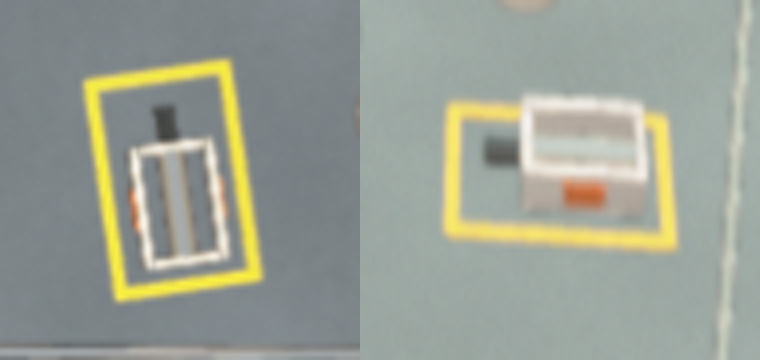

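The pedal lies inside yellow, square to it. Next I press on the lid and try a first short drag.

```bash
cat >> h.py <<'E'
def fz(n=4):
    v=[]
    for _ in range(n): v.append(bot.read_state()["ft_force"][2]); bot.dwell(.02)
    return np.mean(v)
E
python3 - <<'E'
from h import *
a=np.radians(5.6); q=down(a); C=np.array([658,8.]); u=np.array([np.cos(a),np.sin(a)])
bot.move_gripper(70)
bot.move_to([*C,75],q); bot.servo_line([*C,64],speed=60); bot.dwell(.2); f0=fz(); s=st(); print("f0",f0)
print(bot.servo_line([*C,30],speed=12,until_force=10)); s=st(); z=s["ee_pos"][2]; print("f",fz()-f0)
np.save("f0.npy",f0)
p=C-12*u; bot.servo_line([*p,z],speed=30); s=st(); print("f",fz()-f0)
c=bot.read_camera("top"); print(rects(c,"orange",37,(450,740,-120,150)))
E
```

```text
t10.1 [658.1   8.   64.4] F [-0.4  0.  -0.3] w 70.0 gf 0
f0 -0.011218729858904652
True
t11.6 [658.2   8.   48.2] F [-0.7  0.5  5.1] w 70.1 gf 3
f 5.518030515104558
t12.2 [645.6   6.8  48.1] F [-3.   0.3  4.7] w 69.9 gf 2
f 4.679547369825544
[656.  -61.1  17.6  91.9 -89.6]
```

Run:
```python
from h import *
f0=float(np.load("f0.npy"))
def look():
    c=bot.read_camera("top"); print("hull",hullrect(c,"orange",37,(450,740,-120,150)))
print(hullrect(load("top",0),"orange",37,(450,740,-120,150))); look()
s=bot.read_state(); x,y,z=s["ee_pos"]
for k in range(8):
    f=fz(3)-f0; print("z %.2f f %.1f"%(z,f))
    if f>13: break
    z-=.4; bot.servo_line([x,y,z],speed=10)
a=np.radians(5.6); u=np.array([np.cos(a),np.sin(a)])
p=np.array([x,y])-15*u; bot.servo_line([*p,z],speed=30); st(); print("f",fz()-f0); look()
c=bot.read_camera("side"); cv2.imwrite("pics/s3.png",cv2.resize(c["image"][130:310,220:440],None,fx=3,fy=3))
```

```text
[659.3   7.8 113.6 152.1   5.6]
hull [658.6   7.7 112.5 151.6   6.4]
z 48.14 f 4.6
z 47.74 f 7.9
z 47.34 f 11.0
z 46.94 f 14.6
t14.0 [632.    5.3  48.1] F [-0.1  0.1 10.8] w 70.2 gf 5
f 10.125508398354997
hull [644.1   4.9 107.  148.7   6.1]
```

View pics/s3.png

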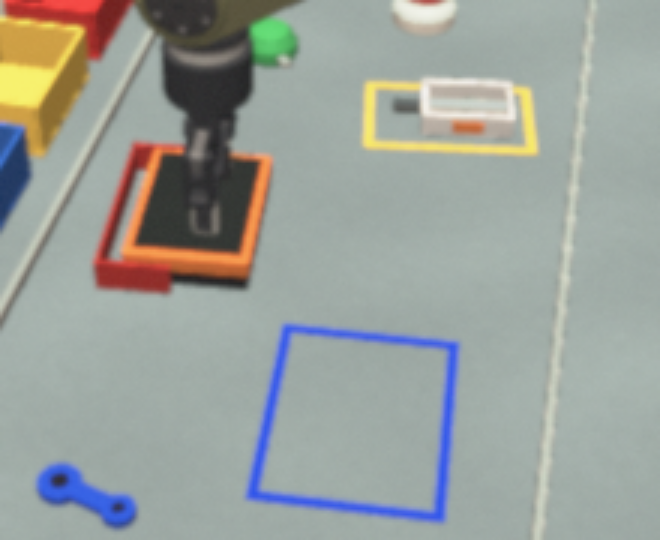

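The case slid about 15 mm with 11–14 N, and it is still square in the bay. I'll keep dragging with the force regulated.

```bash
cat >> h.py <<'E'
def drag(p1,yaw1,z,yaw0,step=15,F=14,speed=40):
    f0=float(np.load("f0.npy")); p0=np.array(bot.read_state()["ee_pos"][:2]); p1=np.array(p1,float)
    n=max(1,int(np.ceil(np.linalg.norm(p1-p0)/step))); log=[]
    for k in range(1,n+1):
        t=k/n; bot.servo_line([*(p0+t*(p1-p0)),z],down(yaw0+t*(yaw1-yaw0)),speed=speed)
        f=fz(2)-f0; log.append(round(f,1)); z-=float(np.clip((F-f)/8,-1,1))
    print("z %.2f"%z,"f",log); st(); return z
def look(roi=(350,740,-120,300)):
    c=bot.read_camera("top"); h=hullrect(c,"orange",37,roi); print("hull",h); return h
E
python3 - <<'E'
from h import *
a=np.radians(5.6); u=np.array([np.cos(a),np.sin(a)])
p=np.array(bot.read_state()["ee_pos"][:2])
z=drag(p-30*u,a,46.7,a); look()
z=drag(p-65*u,a,z,a); look()
np.save("z.npy",z)
E
```

```text
z 46.50 f [np.float64(12.8), np.float64(13.1), np.float64(14.6)]
t15.4 [603.6   2.4  48.1] F [-0.4 -0.6 14.3] w 70.1 gf 7
hull [615.8   1.9 108.9 149.    5.9]
z 46.73 f [np.float64(14.5), np.float64(14.7), np.float64(14.6)]
t16.9 [568.6  -1.1  48.1] F [-0.6 -0.4 13.9] w 70.4 gf 7
hull [581.5  -2.6 108.6 147.6   5.4]
```

Run:
```python
from h import *
a=np.radians(5.6); b=np.radians(4.0); z=float(np.load("z.npy"))
p=np.array(bot.read_state()["ee_pos"][:2]); D=np.array([467.6,192.3])-[581.5,-2.6]
m=np.radians(4.6)
z=drag(p+.75*D,m,z,a,step=20,speed=60); h=look()
z=drag(p+.97*D,b,z,m,speed=40); h=look()
np.save("z.npy",z)
c=bot.read_camera("side"); cv2.imwrite("pics/s4.png",cv2.resize(c["image"][200:340,240:420],None,fx=3,fy=3))
```

```text
z 46.90 f [np.float64(15.0), np.float64(13.7), np.float64(14.1), np.float64(15.0), np.float64(13.7), np.float64(13.8), np.float64(14.6), np.float64(14.1), np.float64(13.4)]
t21.4 [484.2 145.8  48.1] F [-1.3  2.5 14.5] w 70.7 gf 7
hull [501.6 144.6 105.7 150.2   1.1]
z 46.89 f [np.float64(13.3), np.float64(14.5), np.float64(14.2), np.float64(13.9)]
t23.4 [459.3 188.5  48.1] F [-0.2  1.  14.9] w 70.3 gf 7
hull [474.8 185.6 105.9 150.5   1.1]
```

View pics/s4.png

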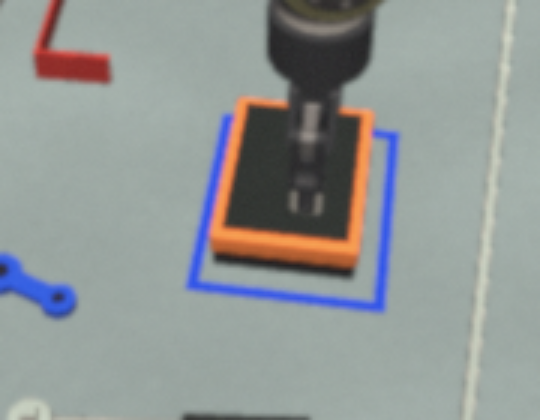

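The case is nearly there, with a few mm left. I'll finish the slide, lift clear and measure unobstructed.

Run:
```python
from h import *
b=np.radians(4.0); z=float(np.load("z.npy"))
p=np.array(bot.read_state()["ee_pos"][:2])
z=drag(p+[-5.5,6.5],b,z,b,step=9,speed=20); np.save("z.npy",z)
x,y,_=bot.read_state()["ee_pos"]
bot.servo_line([x,y,80],speed=80)
bot.move_to([430,-20,230],down(b)); st()
for n in("top","side"):
    c=bot.read_camera(n); np.savez(f"{n}5.npz",**c)
    print(n,"case",hullrect(c,"orange",37,(350,620,60,330)),"blue",hullrect(c,"blue",0,(330,570,60,295)))
    if n=="top": a=cv2.resize(c["image"][200:280,220:310],None,fx=4,fy=4,interpolation=2)
    else: d=cv2.resize(c["image"][230:310,295:385],None,fx=4,fy=4,interpolation=2)
cv2.imwrite("pics/fin.png",np.hstack([a,d]))
```

```text
z 46.84 f [np.float64(13.6)]
t24.1 [455.3 195.2  48.1] F [ 1.8 -2.1 14.2] w 70.0 gf 7
t25.7 [430.  -19.4 229.2] F [ 0.2 -0.3 -1.1] w 69.9 gf 0
top case [468.6 192.2 108.5 148.6   3.8] blue [468.7 192.2 148.5 187.9   4. ]
side case [465.7 204.6 106.8 159.8   3.7] blue [466.3 192.6 145.8 185.5   3.8]
```

View pics/fin.png

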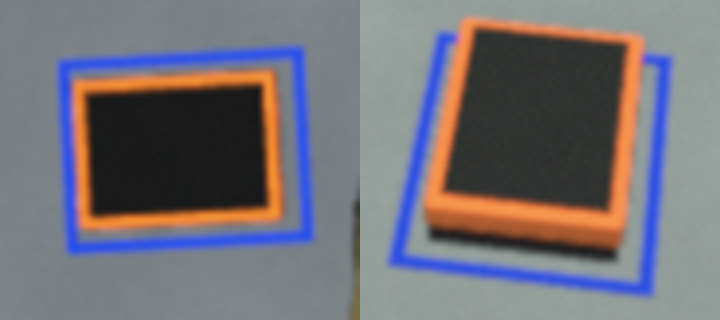

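The case is centred in blue, within about 1 mm and 0.2° in both views' x and in the top view's y. The picture shows it lying flat, and its leftward offset there is lens parallax.

```bash
python3 -c "
from rig import bot
print(bot.finish_job())"
```

```text
the job is handed in; nothing more can be done
None
```

The job is handed in: the pedal lies lengthwise inside the yellow outline, and the case is centred and square on the blue outline, dragged there at a measured 15 N or less on the lid, finishing at about 26 s.

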